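# Load the reference cartridge and hold the recessed reset

## Task

Take the blue reference cartridge out of the rack and slide it fully down into the blue-framed slot of the white reader, and let go of it. Then take the green-handled stylus from its holder, reach its steel tip through the orange-framed hole in the reader's top, push the recessed red reset button all the way down and finish while still gripping the stylus and holding the button down. Do not press the button before the cartridge is home, and leave everything else where it is.

Things in the scene. Friction and masses are not known exactly. Their poses are not given: they have to be found in the camera images.
- reader: white instrument box fixed to the bench, 160 (x) x 240 (y) x 100 (z) mm; origin at the centre of its underside, z up. In its flat top, 100 mm up, are a slot at y = +60 mm and a round hole at y = -60 mm (both at x = 0)
- slot_mouth (a point): centre of the slot's mouth, level with the reader's top; blue frame around it. The slot is 15 mm (along the reader's x) by 49 mm (along its y), 40 mm deep, mouth edges chamfered 2 mm. Axes as the reader's
- slot_floor (a point): centre of the slot's floor, 40 mm below the mouth; a cartridge that is fully home has its underside here and stands 40 mm out of the reader. Axes as the reader's
- aperture (a point): centre of the round hole, level with the reader's top, square orange frame around it; the hole is 16 mm in diameter and vertical
- reset_top (a point): centre of the top face of the red reset button, 13 mm in diameter, at the bottom of the hole: 25 mm below the reader's top when not pressed; moves with the button
- reset (a joint): travel of the reset button in m: 0 = not pressed, 0.008 = fully down (moves straight down). A spring resists with 2 N at the start and 6 N fully down and pushes it back when let go
- rack: grey plastic rack fixed to the bench, 190 (x) x 85 (y) x 30 (z) mm, origin at the centre of its underside. Three pockets at x = -55, 0 and +55 mm, each 15 mm (x) by 49 mm (y), with floor 10 mm above the bench and 20 mm deep; one cartridge stands in each, in any order. The rack may be on the robot's left or right
- cart_blue: the blue reference cartridge, a rigid upright plate 12 (x) x 46 (y) x 80 (z) mm, 60 g, the same either way round; its lowest 6 mm is a black foot 10 x 44 mm. Origin at the centre of its underside, z up. In the rack it stands 60 mm out of its pocket; pinch the upper part across its 12 mm thickness (x)
- cart_orange: rigid plastic cartridge like the blue one, same size and frame, but orange; a bystander, stays in the rack
- cart_grey: rigid plastic cartridge like the blue one, same size and frame, but white; a bystander, stays in the rack
- holder: aluminium block 50 x 50 mm on a dark foot 70 x 70 mm, fixed, top 80 mm above the bench, origin at the centre of its underside; the stylus stands in a 12 mm vertical hole in its middle. It may be on the robot's left or right, opposite the rack
- stylus: stylus, 40 g, standing upright in the holder: round steel probe 6 mm in diameter and 55 mm long, then a black collar 22 mm in diameter and 6 mm high that rests on the holder's top, then a green square grip 14 x 14 mm and 50 mm high (111 mm in all). Origin at the probe's lower end, z up towards the grip, x and y square to the grip's faces
- stylus_tip (a point): the lower end of the steel probe (same point as the stylus's origin); 25 mm above the bench in the holder
- stylus_grip (a point): on the stylus's axis, 90 mm above the tip and 21 mm below the top of the grip: where to pinch it
- dish: white ceramic dish, 70 mm across, 22 mm high, behind the reader; bystander
- jar: amber glass jar, 50 mm across, 70 mm high, behind the reader; bystander
- mouse: black computer mouse on a blue pad at the right; bystander
- foam: white block 60 x 90 x 30 mm at the right; bystander
- pen: black pen 135 mm long lying at the left; bystander

How it is judged:
By the outcome, as a careful person would: the job done as asked, in the order asked, and still so for the second after the job is handed in, while the arm keeps its last pose, push and grip.
It also fails if it takes over 64 s, if anything falls off the work surface, if the arm or the gripper's body presses on something with over 40 N, if the wrist force passes 120 N, or if a joint passes its speed limit or range.

## Robot

A 6-joint arm with a two-finger parallel gripper is mounted at the origin on the work surface. World frame = base frame: x ahead of the robot, y to its left, z up, the work surface at z = 0. Lengths are in m, angles in rad, forces in N, time in s.
With the tool pointing down it reaches from about 0.35 to 0.8 m from the base axis. Payload 7.3 kg.
Tool frame: the origin (TCP) lies midway between the tips of the shut fingers; the grasp point (between the pads) lies 19 mm behind it; z points along the fingers, y is the direction in which the jaws open and shut (so a half turn about z gives the same grasp; the last joint's range is limited). The gripper opens to 85 mm and grips with 20 to 120 N. Pads are 22 mm wide; open, the fingers measure 114 mm over their backs; the gripper's body (76 mm by 85 mm) begins 54 mm behind the grasp point. The pads swing forward as they close: fully open they stand 13 mm farther back than shut.
Start: joints at [1.062, 0.342, 1.524, -0, 1.275, -0.146], TCP at [0.186, 0.491, 0.231] pointing down, gripper open.
Joint ranges: [-2.53, 2.53], [-0.77, 2.02], [0.04, 2.7], [-1, 4.14], [0.28, 2.66], [-3.11, 3.11]. Speed limits (rad/s): [2.57, 2.57, 3.14, 3.14, 3.14, 3.14].

## Interface

Orientations are given as a rotation vector (axis times angle).
In Python, from cell import sensors, imaging, ctrl gives the robot as it stands. The module is installed in compiled form; this text tells all that it offers.
- The arm moves only by the tool move_arm, never from a script. Its argument "plan" is text: rows parted by semicolons, each of 7 numbers parted by spaces: the shift along the world's x, y, z in mm, then the turn, a rotation vector about the world's x, y, z in degrees, then the finger opening in mm, from 0 to 85.4. A call has 1 to 8 rows; each row shifts and turns the commanded pose from where the row before left it; what a row does not reach is not made up. A row lasts 1/12 s, in which the tool goes at most 41.7 mm and 7.16 degrees, less where a joint would pass 70% of its speed; a pose out of reach is approached as far as the arm can. A call with a gripper value outside its range is refused whole. The fingers move at their own pace and stop on an object; the grip force is fixed at half the most. Time passes only in rows, so rows that do not move let the fingers close. It gives the time, the measured TCP pose, the force and the opening at its end, in the units of the state.
- sensors.read_state(): the state, without advancing time (a new reading comes with each control period).
- imaging.read_camera(name): name is "scene" or "top" or "wrist"; returns the picture (384x512x3 uint8, blue, green, red); there is no depth.
- imaging.camera_info(name): a dict with "fx", "fy", "cx", "cy" (pixels), "eye" and "rotation" of the camera in the world; the wrist camera has in their place "tool_from_camera" (4x4, takes a point from camera to tool coordinates, whose origin is the TCP and whose axes are the flange's). Camera axes: x right, y down, z forward; pixel columns grow to the right and rows downward; lengths in m; the calibration is good to about 2 mm. The wrist camera is an equidistant fisheye: a pixel r from the principal point sees the ray r / f radians off the axis. A picture is of the moment at which its call begins: read the wrist's pose just before it. camera_info takes no time and is no camera call.
- ctrl.finish_job(): hands the job in, once; it reports no verdict.
The state is a dict: "t": time; "joints": joint angles; "qvel": joint speeds; "joint_torque": joint torques, N m; "ee_pos": TCP position; "tool_rot": TCP orientation; "contact_force": force on the tool from outside, world axes, zero at the start; "torque": the same for the moment, N m; "opening": finger opening in m.
Only numpy, scipy, OpenCV 4.12 (cv2) and the standard library are available. Lean on these libraries where they do the work, as an engineer would, in place of code of your own. Each camera call takes 0.05 s, during which the arm holds its last target.

## Working session

There is one attempt and no reset: what is moved stays moved. The work goes in short steps, Python scripts to look and compute and a tool call to move; the robot and the scene stay as the last step left them, time stands still between calls to the robot, and variables do not carry over. Pictures are saved under pics/ and viewed, and the job is handed in when it is done.

Besides the shell and the picture viewer there is one more tool, called after "Emit:" as name(argument=value, ...) on one line, values as JSON. move_arm: Moves the arm, as the interface text tells. Its arguments: {"type":"object","properties":{"plan":{"type":"string"}},"required":["plan"]}

```bash
mkdir -p pics
cat > h.py <<'E'
import numpy as np, cv2
from scipy.spatial.transform import Rotation as R
from cell import sensors, imaging, ctrl
E
python3 - <<'E'
from h import *
s=sensors.read_state()
for k in s: print(k,np.round(s[k],4))
for n in("scene","top","wrist"):
    print(n,imaging.camera_info(n))
    cv2.imwrite(f"pics/a_{n}.png",imaging.read_camera(n))
E
```

```text
t 0.0
joints [ 1.062   0.3427  1.525  -0.      1.2754 -0.146 ]
qvel [-0.0002  0.0002 -0.0015  0.0011 -0.0001  0.0006]
joint_torque [-7.00000e-04 -4.33689e+01 -2.46008e+01 -2.00000e-04  8.00000e-03
  0.00000e+00]
ee_pos [0.1861 0.4905 0.2306]
tool_rot [-5.6660e-01 -3.0896e+00  2.3000e-03]
contact_force [-0.4193  0.0944 -0.191 ]
torque [-0.0377 -0.0272 -0.0407]
opening 0.0858
scene {'fx': 435.2487195298789, 'fy': 435.2487195298789, 'cx': 253.59110602817105, 'cy': 191.5678703997754, 'eye': array([1.2706538 , 0.33926312, 1.36629343]), 'rotation': array([-1.37687071, -2.40423479,  0.708957  ])}
top {'fx': 347.46509614637114, 'fy': 347.46509614637114, 'cx': 256.3338575966221, 'cy': 189.7637183760271, 'eye': array([ 0.29941265, -0.08521133,  1.4349675 ]), 'rotation': array([-2.12558076,  2.0806075 , -0.23706211])}
wrist {'fx': 297.3186396354542, 'fy': 297.3186396354542, 'cx': 255.0021766250355, 'cy': 193.22809275884228, 'tool_from_camera': array([[-7.67001228e-04, -9.53976601e-01, -2.99880070e-01,
         7.71747208e-02],
       [ 9.99999704e-01, -7.13302247e-04, -2.88539841e-04,
        -7.50088546e-04],
       [ 6.13551291e-05, -2.99880202e-01,  9.53976866e-01,
        -1.44213734e-01],
       [ 0.00000000e+00,  0.00000000e+00,  0.00000000e+00,
         1.00000000e+00]])}
```

View pics/a_scene.png

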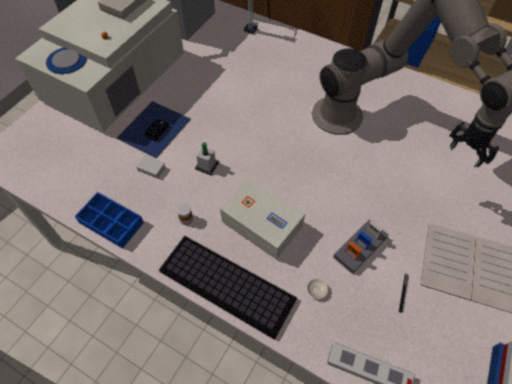

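View pics/a_top.png

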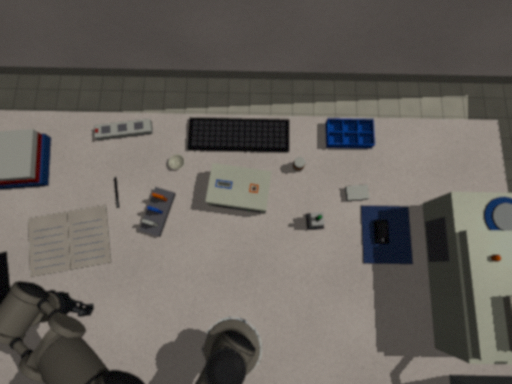

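View pics/a_wrist.png

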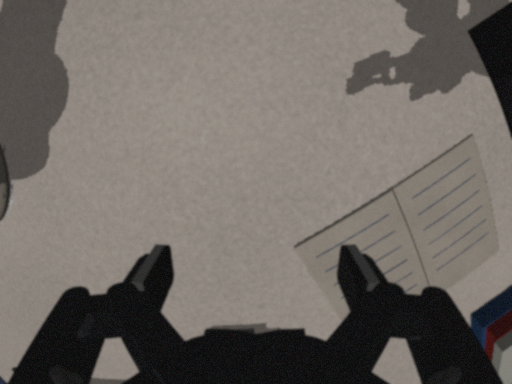

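The rack is on the left with the blue cartridge in the middle pocket (top view about 153,211). The reader is in the centre (238,188) and the holder on the right (315,220). I'll enlarge crops of these.

Run:
```python
import cv2,numpy as np
t=cv2.imread("pics/a_top.png"); s=cv2.imread("pics/a_scene.png")
def crop(im,x,y,w,h,f): return cv2.resize(im[y:y+h,x:x+w],None,fx=f,fy=f,interpolation=cv2.INTER_CUBIC)
cv2.imwrite("pics/b1.png",np.hstack([crop(t,130,180,60,65,6),crop(t,295,200,40,65,6)]))
cv2.imwrite("pics/b2.png",crop(t,195,155,85,65,9))
cv2.imwrite("pics/b3.png",np.hstack([crop(s,325,210,75,65,6),crop(s,185,135,45,65,6)]))
cv2.imwrite("pics/b4.png",crop(s,215,175,95,80,8))
```

```text
(no output)
```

View pics/b1.png

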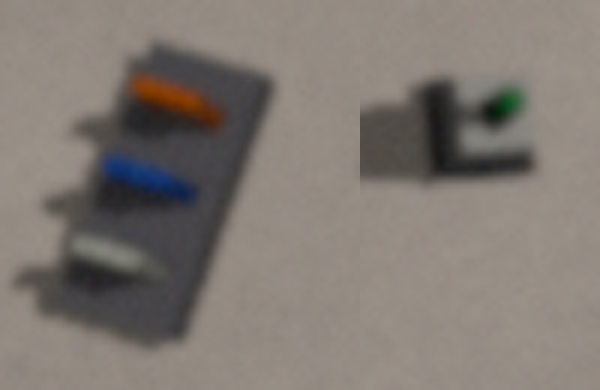

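View pics/b2.png

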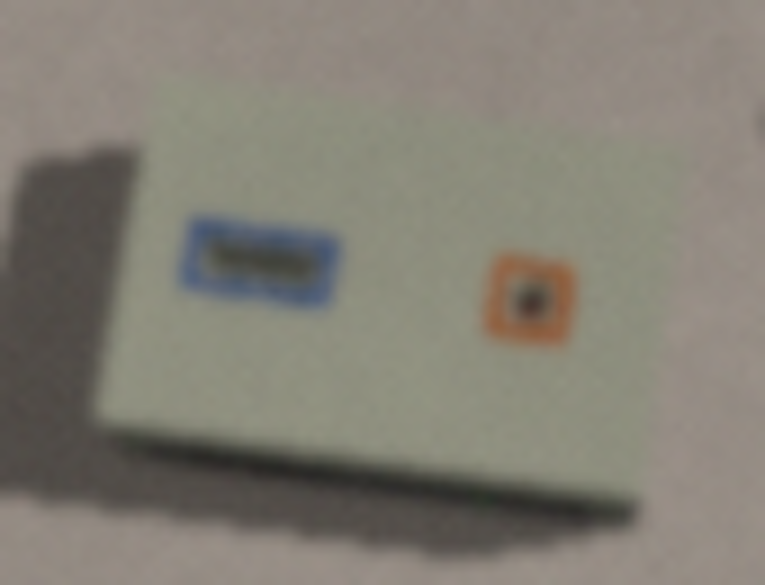

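View pics/b3.png

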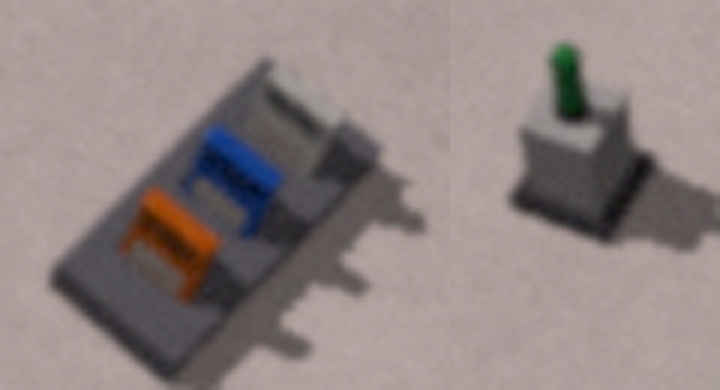

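View pics/b4.png

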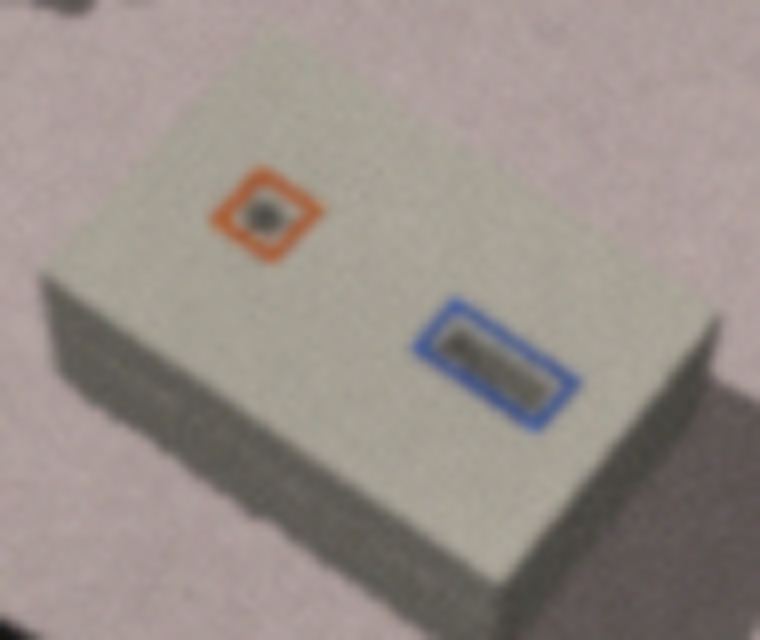

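```bash
cat >> h.py <<'E'
def ray(name,uv):
    c=imaging.camera_info(name); Rm=R.from_rotvec(c['rotation']).as_matrix()
    d=Rm@np.array([(uv[0]-c['cx'])/c['fx'],(uv[1]-c['cy'])/c['fy'],1]); return np.array(c['eye']),d
def atz(name,uv,z):
    e,d=ray(name,uv); return e+d*(z-e[2])/d[2]
def wray(uv,st):
    c=imaging.camera_info('wrist'); T=np.array(c['tool_from_camera'])
    m=np.array([(uv[0]-c['cx'])/c['fx'],(uv[1]-c['cy'])/c['fy']]); th=np.linalg.norm(m)
    d=np.array([*(m/th*np.sin(th)),np.cos(th)]) if th>1e-9 else np.array([0,0,1.])
    Rt=R.from_rotvec(st['tool_rot']).as_matrix(); p=np.array(st['ee_pos'])
    return p+Rt@T[:3,3], Rt@T[:3,:3]@d
def watz(uv,st,z):
    e,d=wray(uv,st); return e+d*(z-e[2])/d[2]
def wproj(P,st):
    c=imaging.camera_info('wrist'); T=np.array(c['tool_from_camera'])
    Rt=R.from_rotvec(st['tool_rot']).as_matrix(); p=np.array(st['ee_pos'])
    q=T[:3,:3].T@(Rt.T@(np.array(P)-p)-T[:3,3]); th=np.arctan2(np.hypot(q[0],q[1]),q[2]); r=np.hypot(q[0],q[1])
    return np.array([c['cx']+c['fx']*th*q[0]/r,c['cy']+c['fy']*th*q[1]/r])
E
python3 - <<'E'
from h import *
def o(ox,oy,f,pts): return [((x+.5)/f-.5+ox,(y+.5)/f-.5+oy) for x,y in pts]
def show(l,n,pts,z):
    P=[atz(n,p,z)[:2]*1000 for p in pts]; print(l,n,np.round(P,1).tolist(),'mean',np.round(np.mean(P,0),1))
    return np.array(P)
show('reader','top',o(195,155,9,[(160,75),(690,148),(638,500),(95,425)]),.1)
show('slot','top',o(195,155,9,[(192,217),(342,238),(328,306),(182,288)]),.1)
show('ap','top',o(195,155,9,[(490,250),(578,265),(568,345),(484,332)]),.1)
show('slot','scene',o(215,175,8,[(455,297),(582,382),(538,433),(412,350)]),.1)
show('ap','scene',o(215,175,8,[(262,165),(326,212),(270,264),(210,217)]),.1)
show('reader','scene',o(215,175,8,[(275,30),(720,318),(500,585),(40,272)]),.1)
show('rack','top',o(130,180,6,[(155,45),(273,82),(180,343),(38,300)]),.03)
show('rack','scene',o(325,210,6,[(268,58),(380,150),(175,378),(55,275)]),.03)
show('bluetop','scene',o(325,210,6,[(212,130),(282,178)]),.09)
show('bluetop','top',o(130,180,6,[(105,167)]),.09)
show('grip','scene',o(185,135,6,[(565-450,47)]),.136)
show('grip','top',o(295,200,6,[(513-360,98)]),.136)
show('hold','scene',o(185,135,6,[(98,82),(180,95),(150,150),(75,128)]),.08)
show('hold','top',o(295,200,6,[(460-360,80),(537-360,80),(537-360,152),(460-360,152)]),.08)
E
```

```text
reader top [[710.1, 96.0], [681.5, -140.5], [523.1, -119.9], [550.9, 116.4]] mean [616.4 -12. ]
slot top [[645.1, 78.7], [637.0, 12.2], [606.1, 17.2], [612.8, 81.5]] mean [625.3  47.4]
ap top [[633.0, -53.1], [627.0, -91.9], [590.9, -88.2], [596.0, -51.4]] mean [611.7 -71.1]
slot scene [[604.7, 17.7], [613.6, 82.8], [643.8, 78.4], [636.1, 14.6]] mean [624.6  48.4]
ap scene [[589.4, -86.0], [595.9, -50.3], [630.2, -57.7], [623.1, -91.7]] mean [609.7 -71.4]
reader scene [[525.9, -117.3], [557.4, 118.3], [711.8, 98.0], [682.7, -139.4]] mean [619.5 -10.1]
rack top [[621.7, 336.4], [597.3, 253.0], [417.2, 302.2], [444.0, 400.0]] mean [520.  322.9]
rack scene [[421.0, 311.0], [444.9, 389.3], [632.7, 343.3], [610.1, 261.5]] mean [527.1 326.3]
bluetop scene [[517.0, 303.0], [525.0, 347.3]] mean [521.  325.1]
bluetop top [[525.4, 344.0]] mean [525.4 344. ]
grip scene [[494.1, -326.6]] mean [ 494.1 -326.6]
grip top [[499.3, -325.3]] mean [ 499.3 -325.3]
hold scene [[487.5, -350.3], [470.1, -300.4], [515.5, -292.8], [524.7, -342.2]] mean [ 499.5 -321.4]
hold top [[519.1, -301.1], [520.2, -351.7], [472.7, -350.6], [471.7, -300.4]] mean [ 495.9 -325.9]
```

Estimates (mm): slot centre about (625,48), aperture about (611,-71), reader yaw about -6.7°, rack about (524,325) with yaw about -15°, stylus about (496,-326). Next I'll move above the rack and look with the wrist camera.

Emit:
move_arm(plan="28 -14 0 0 0 -7 85;28 -14 0 0 0 -7 85;28 -14 0 0 0 -7 85;28 -14 0 0 0 -7 85;28 -14 0 0 0 -7 85;28 -14 0 0 0 -7 85;28 -14 0 0 0 -7 85;28 -14 0 0 0 -7 85")

```text
t: 0.82
ee_pos: [0.4115, 0.3779, 0.2311]
tool_rot: [-1.958, -2.456, 0.001]
contact_force: [0.1, 0.7, -0.4]
opening: 0.0851
```

Emit:
move_arm(plan="28 -14 0 0 0 -7 85;28 -14 0 0 0 -7 85;28 -14 0 0 0 -7 85;28 -14 0 0 0 -7 85;0 0 0 0 0 0 85")

```text
t: 1.23
ee_pos: [0.5267, 0.3196, 0.2303]
tool_rot: [2.497, 1.903, 0.0]
contact_force: [-0.5, 0.1, -1.0]
opening: 0.0849
```

```bash
cat >> h.py <<'E'
def snap(tag,crop=None,f=1):
    s=sensors.read_state(); im=imaging.read_camera('wrist'); cv2.imwrite(f'pics/{tag}_raw.png',im)
    import json; json.dump({k:np.array(v).tolist() for k,v in s.items()},open(f'pics/{tag}.json','w'))
    if crop: x,y,w,h=crop; im=cv2.resize(im[y:y+h,x:x+w],None,fx=f,fy=f,interpolation=cv2.INTER_CUBIC)
    cv2.imwrite(f'pics/{tag}.png',im); print(np.round(s['ee_pos'],4),np.round(s['tool_rot'],4),s['t']); return s
def load(tag):
    import json; return json.load(open(f'pics/{tag}.json'))
def tooly(s):
    m=R.from_rotvec(s['tool_rot']).as_matrix(); return np.degrees(np.arctan2(m[1,1],m[0,1])), m[:,2]
E
python3 -c "
from h import *
s=snap('c1');print(tooly(s),s['qvel'].round(3))"
```

```text
[0.5267 0.3196 0.2303] [2.4972e+00 1.9029e+00 2.0000e-04] 1.2333
(np.float64(-15.385644894090566), array([ 0.00128729, -0.00151649, -0.99999802])) [ 0.062 -0.033  0.064  0.035  0.    -0.116]
```

View pics/c1.png

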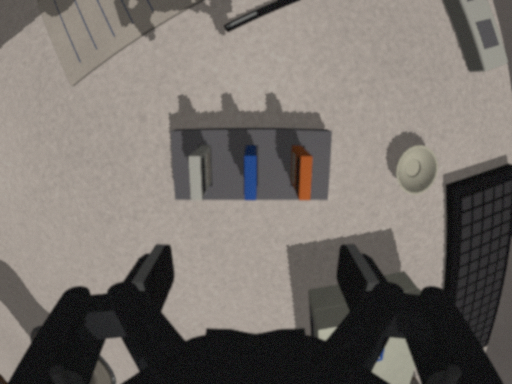

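The rack is aligned with the image at rows 130-199. The blue cartridge sits at columns 244-257, rows 147-199. I'll zoom in for its top face.

```bash
python3 -c "
import cv2
im=cv2.imread('pics/c1_raw.png')[120:210,165:340]
cv2.imwrite('pics/c1z.png',cv2.resize(im,None,fx=4.5,fy=4.5,interpolation=cv2.INTER_CUBIC))"
```

```text
(no output)
```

View pics/c1z.png

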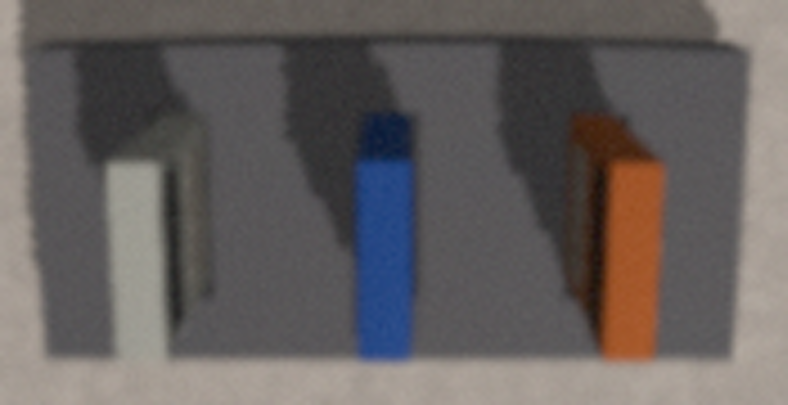

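```bash
python3 -c "
from h import *
s=load('c1')
o=lambda x,y:((x+.5)/4.5-.5+165,(y+.5)/4.5-.5+120)
for l,pts,z in(('blue',[(356,158),(414,158),(411,358),(359,358)],.09),('rack',[(25,43),(748,46),(732,358),(45,358)],.03),('or',[(609,160),(664,160),(655,358),(602,358)],.09),('wh',[(106,158),(163,158),(168,358),(117,358)],.09)):
    P=np.array([watz(o(*p),s,z)[:2]*1000 for p in pts]);print(l,P.round(1).tolist(),P.mean(0).round(1))
    d=(P[1]+P[2]-P[0]-P[3]);print('w',np.linalg.norm(d)/2,'yaw',np.degrees(np.arctan2(d[1],d[0])), 'len',np.linalg.norm(P[0]+P[1]-P[2]-P[3])/2)
"
```

```text
blue [[522.5, 347.2], [534.6, 343.8], [521.9, 300.2], [510.7, 303.4]] [522.4 323.7]
w 12.079203566242086 yaw -15.49950491779859 len 45.404367814822336
rack [[442.1, 391.8], [624.9, 340.0], [602.6, 256.8], [418.7, 307.6]] [522.1 324. ]
w 190.39853138831407 yaw -15.636221976644224 len 86.75693100792411
or [[575.3, 332.4], [587.1, 329.3], [575.3, 285.4], [563.5, 288.7]] [575.3 309. ]
w 12.218317355222084 yaw -15.107213889427523 len 45.41355721472659
wh [[469.8, 362.4], [482.1, 358.8], [468.8, 314.9], [457.4, 318.0]] [469.5 338.5]
w 12.329060416695711 yaw -15.912621507545373 len 45.998757518315266
```

Emit:
move_arm(plan="0 0 -25 0 0 0 40;0 0 -25 0 0 0 40;0 0 0 0 0 0 40;0 0 0 0 0 0 40;0 0 0 0 0 0 40")

```text
t: 1.7
ee_pos: [0.5223, 0.3236, 0.1826]
tool_rot: [2.487, 1.919, 0.002]
contact_force: [0.5, 0.4, 0.3]
opening: 0.0398
```

```bash
python3 -c "
from h import *
s=snap('c2');print(tooly(s),s['qvel'].round(3),s['opening'])"
```

```text
[0.5223 0.3236 0.1826] [2.4873e+00 1.9186e+00 2.2000e-03] 1.7
(np.float64(-14.7084029835183), array([ 1.28709752e-03,  6.29740231e-04, -9.99998973e-01])) [-0.004 -0.015 -0.02   0.    -0.005  0.001] 0.03977811806965824
```

View pics/c2.png

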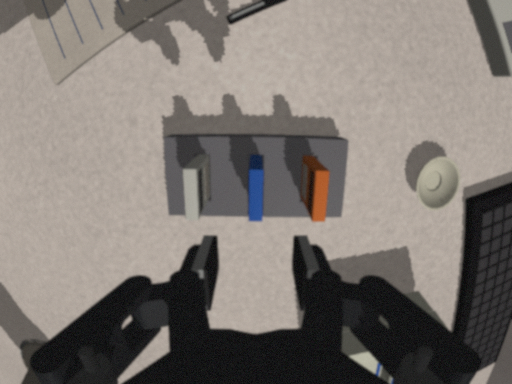

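```bash
python3 -c "
from h import *
s=load('c2')
y=np.radians(-15.5);ex=np.array([np.cos(y),np.sin(y),0]);ey=np.array([-np.sin(y),np.cos(y),0]);c=np.array([.5224,.3238,.09])
im=cv2.imread('pics/c2_raw.png')
x0,y0,f=155,125,4
im=cv2.resize(im[y0:y0+110,x0:x0+200],None,fx=f,fy=f,interpolation=cv2.INTER_CUBIC)
for a,b in((1,1),(1,-1),(-1,-1),(-1,1)):
    p=wproj(c+ex*.006*a+ey*.023*b,s); q=((p-[x0,y0]+.5)*f-.5); cv2.circle(im,tuple(int(v) for v in q.round()),3,(0,255,255),1)
cv2.imwrite('pics/c2z.png',im)"
```

```text
(no output)
```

View pics/c2z.png

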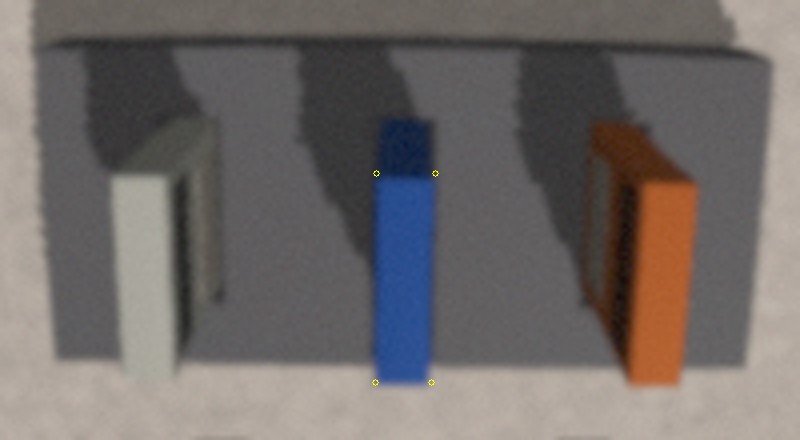

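The overlay fits: the predicted corners land on the blue top face to within a pixel. Descending.

Emit:
move_arm(plan="0 0 -30 0 0 -0.8 40;0 0 -30 0 0 0 40;0 0 -30 0 0 0 40;0 0 -20 0 0 0 40;0 0 -10 0 0 0 40;0 0 0 0 0 0 40")

```text
t: 2.25
ee_pos: [0.5217, 0.3228, 0.0603]
tool_rot: [-2.501, -1.9, 0.003]
contact_force: [-0.1, -0.5, -0.5]
opening: 0.0402
```

```bash
python3 -c "
from h import *
s=snap('c3');print(tooly(s),s['contact_force'].round(1),s['opening'])"
```

```text
[0.5217 0.3228 0.0603] [-2.5014 -1.9     0.0034] 2.25
(np.float64(-15.562925303871289), array([-1.97643602e-03, -9.77278155e-04, -9.99997569e-01])) [-0.1 -0.5 -0.5] 0.04020339801163094
```

View pics/c3.png

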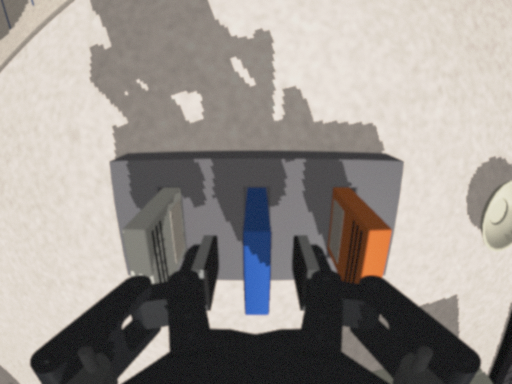

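The fingers straddle the blue cartridge, centred (pads at 217 and 293, cartridge at 244-271). Closing now.

Emit:
move_arm(plan="0 0 -2 0 0 0 40;0 0 0 0 0 0 0;0 0 0 0 0 0 0;0 0 0 0 0 0 0;0 0 0 0 0 0 0;0 0 0 0 0 0 0")

```text
t: 2.8
ee_pos: [0.5231, 0.3233, 0.0609]
tool_rot: [2.502, 1.899, 0.004]
contact_force: [0.3, 0.7, 6.7]
opening: 0.0108
```

Emit:
move_arm(plan="0 0 5 0 0 0 0;0 0 10 0 0 0 0;0 0 15 0 0 0 0;0 0 25 0 0 0 0;0 0 30 0 0 0 0;0 0 30 0 0 0 0;0 0 15 0 0 0 0;0 0 0 0 0 0 0")

```text
t: 3.47
ee_pos: [0.5241, 0.3237, 0.1946]
tool_rot: [2.5, 1.899, 0.013]
contact_force: [-0.1, 0.6, 0.6]
opening: 0.0109
```

```bash
python3 -c "
from h import *
s=snap('c4');print(tooly(s),s['contact_force'].round(1),s['opening'])"
```

```text
[0.5241 0.3237 0.1946] [2.5005 1.8985 0.0133] 3.4667
(np.float64(-15.584678956920046), array([ 0.00797632,  0.003505  , -0.99996205])) [-0.1  0.6  0.6] 0.010927188832967982
```

View pics/c4.png

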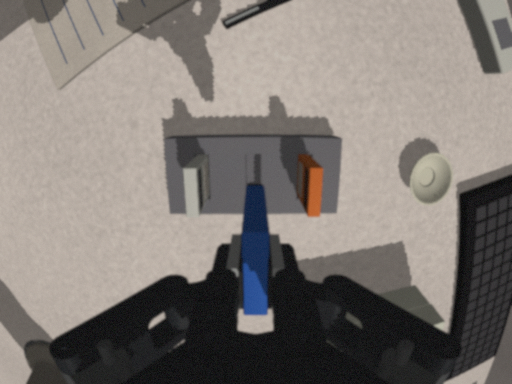

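The cartridge is gripped and clear of the rack, straight in the fingers. Moving past the slot so the wrist camera can see it.

Emit:
move_arm(plan="10 -36 0 0 0 1 0;10 -36 0 0 0 1 0;10 -36 0 0 0 1 0;10 -36 0 0 0 1 0;10 -36 0 0 0 1 0;10 -36 0 0 0 1 0;10 -36 0 0 0 1 0;10 -36 0 0 0 1 0")

```text
t: 4.18
ee_pos: [0.6015, 0.0331, 0.1875]
tool_rot: [-2.361, -2.069, 0.004]
contact_force: [-0.2, 0.7, -0.8]
opening: 0.0109
```

Emit:
move_arm(plan="10 -36 0 0 0 1 0;10 -36 0 0 0 0 0;0 0 0 0 0 0 0;0 0 0 0 0 0 0;0 0 0 0 0 0 0")

```text
t: 4.6
ee_pos: [0.6214, -0.0369, 0.1878]
tool_rot: [-2.344, -2.088, 0.002]
contact_force: [-0.0, 0.0, -0.7]
opening: 0.0107
```

```bash
python3 -c "
from h import *
s=snap('d1');print(tooly(s),s['contact_force'].round(1),s['qvel'].round(3))"
```

```text
[ 0.6214 -0.0369  0.1878] [-2.3442e+00 -2.0876e+00  2.3000e-03] 4.6
(np.float64(-6.626628199676328), array([-2.86908696e-03,  9.72937068e-04, -9.99995411e-01])) [-0.   0.  -0.7] [ 0.03  -0.014 -0.001  0.     0.002  0.   ]
```

View pics/d1.png

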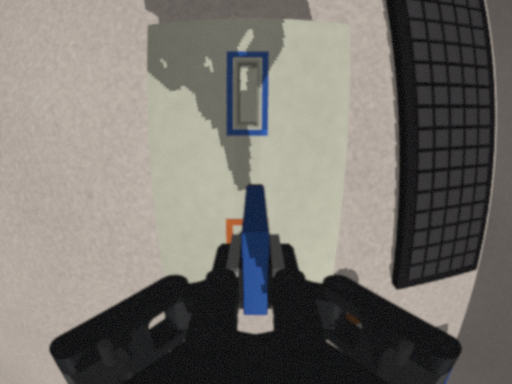

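```bash
python3 -c "
import cv2
im=cv2.imread('pics/d1_raw.png')[10:150,140:360]
cv2.imwrite('pics/d1a.png',cv2.resize(im,None,fx=3.5,fy=3.5,interpolation=cv2.INTER_CUBIC))
im=cv2.imread('pics/d1_raw.png')[45:145,215:280]
cv2.imwrite('pics/d1z.png',cv2.resize(im,None,fx=6,fy=6,interpolation=cv2.INTER_CUBIC))"
```

```text
(no output)
```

View pics/d1z.png

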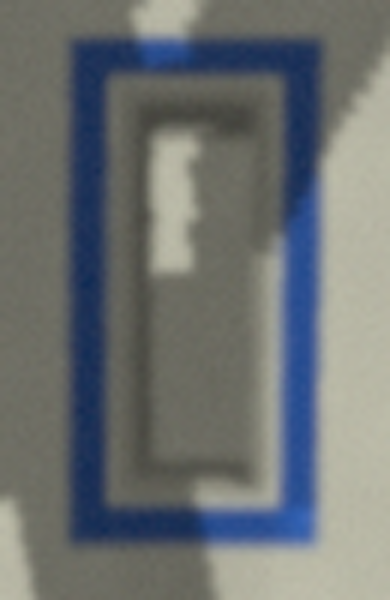

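View pics/d1a.png

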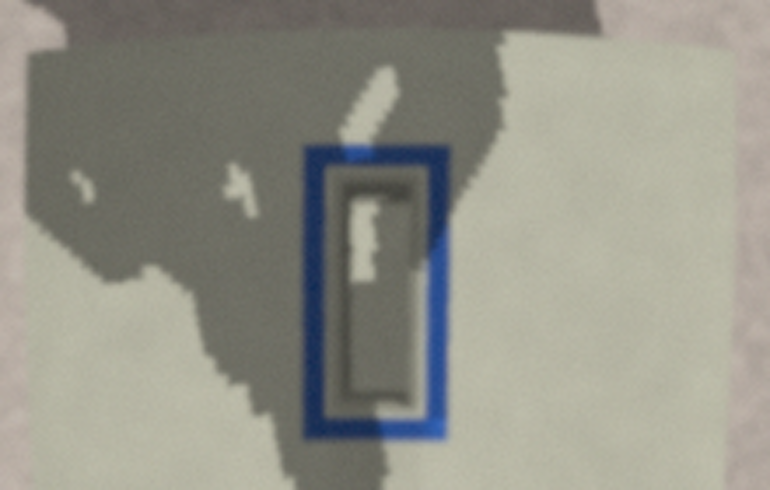

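```bash
python3 -c "
from h import *
s=load('d1')
o=lambda x,y:((x+.5)/6-.5+215,(y+.5)/6-.5+45)
for l,pts in(('outer',[(70,40),(323,40),(316,545),(70,545)]),('inner',[(105,72),(288,72),(281,510),(105,510)])):
    P=np.array([watz(o(*p),s,.1)[:2]*1000 for p in pts]);print(l,P.round(1).tolist(),P.mean(0).round(1))
    d=(P[1]+P[2]-P[0]-P[3]);e=P[0]+P[1]-P[2]-P[3];print('w',np.linalg.norm(d)/2,'yaw',np.degrees(np.arctan2(d[1],d[0])),np.degrees(np.arctan2(-e[0],e[1])), 'len',np.linalg.norm(e)/2)
# reader edges at z=.1
o=lambda x,y:((x+.5)/3.5-.5+140,(y+.5)/3.5-.5+10)
for p in [(28,55),(735,52),(35,430),(725,430)]: print('reader',(watz(o(*p),s,.1)*1000).round(1))
# cart overlay
im=cv2.imread('pics/d1_raw.png');x0,y0,f=205,165,5
im=cv2.resize(im[y0:y0+160,x0:x0+100],None,fx=f,fy=f,interpolation=cv2.INTER_CUBIC)
m=R.from_rotvec(s['tool_rot']).as_matrix();p=np.array(s['ee_pos'])
for zz in(.0507,-.0293):
  for a in(-6,6):
    for b in(-23,23):
      q=wproj(p+m@np.array([b/1000+.0003,a/1000,zz]),s); q=((q-[x0,y0]+.5)*f-.5); cv2.circle(im,tuple(int(v) for v in q.round()),3,(0,255,255),1)
cv2.imwrite('pics/d1c.png',im[:600])"
```

```text
outer [[612.2, 82.0], [644.1, 78.0], [635.8, 12.3], [603.9, 16.1]] [624.   47.1]
w 32.15119705412716 yaw -7.0167613729789515 -7.180984638233294 len 66.33487545474478
inner [[616.1, 77.1], [639.2, 74.2], [631.8, 17.3], [609.1, 20.1]] [624.   47.2]
w 23.07239494123853 yaw -7.018030481750331 -7.239285560929066 len 57.39637281743405
reader [551.8 116.2 100. ]
reader [711.5  96.8 100. ]
reader [541.8  27.6 100. ]
reader [699.9   8.6 100. ]
```

View pics/d1c.png

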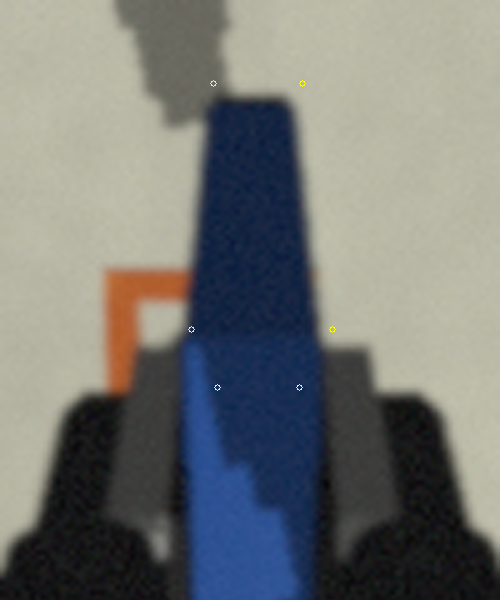

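In the wrist picture the slot centre is about (624.0,47.1), yaw -7.1°. The carried cartridge appears about 0.9 mm toward image left of the TCP axis. The same bias showed at the rack, so I'm targeting TCP (624.8,47.3).

Emit:
move_arm(plan="0 28 0 0 0 -0.5 0;2 28 0 0 0 0 0;1 28 0 0 0 0 0;0 0 0 0 0 0 0;0 0 0 0 0 0 0;0 0 0 0 0 0 0")

```text
t: 5.15
ee_pos: [0.6248, 0.0479, 0.1892]
tool_rot: [-2.352, -2.082, 0.001]
contact_force: [0.3, 0.3, 0.1]
opening: 0.0113
```

```bash
python3 -c "
from h import *
s=snap('d2');print(tooly(s),s['contact_force'].round(1),s['qvel'].round(3))
for n in('scene','top'): cv2.imwrite('pics/d2_%s.png'%n,imaging.read_camera(n))"
```

```text
[0.6248 0.0479 0.1892] [-2.3521e+00 -2.0825e+00  8.0000e-04] 5.15
(np.float64(-6.959175435499006), array([-4.24898284e-04, -3.32249083e-04, -9.99999855e-01])) [0.3 0.3 0.1] [-0.029  0.001 -0.004 -0.    -0.001 -0.001]
```

View pics/d2.png

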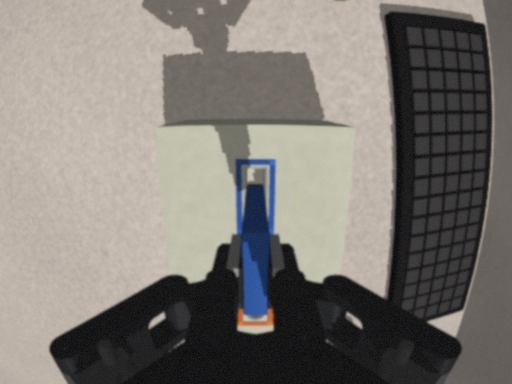

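The cartridge's foot (columns 246-265) is centred over the blue frame (237-275). Lowering to just above the mouth.

Emit:
move_arm(plan="0 0 -15 0 0 0 0;0 0 -15 0 0 0 0;0 0 -6 0 0 0 0;0 0 0 0 0 0 0;0 0 0 0 0 0 0")

```text
t: 5.72
ee_pos: [0.6254, 0.0464, 0.1534]
tool_rot: [-2.355, -2.079, 0.0]
contact_force: [-0.3, -0.1, -0.7]
opening: 0.011
```

```bash
python3 -c "
from h import *
s=snap('d3',(205,140,100,120),5);print(tooly(s),s['contact_force'].round(1),s['qvel'].round(3))"
```

```text
[0.6254 0.0464 0.1534] [-2.3551e+00 -2.0790e+00  3.0000e-04] 5.7167
(np.float64(-7.125861428653925), array([-2.12682523e-04, -2.17600709e-05, -9.99999977e-01])) [-0.3 -0.1 -0.7] [ 0.005 -0.013 -0.017  0.001  0.001 -0.   ]
```

View pics/d3.png

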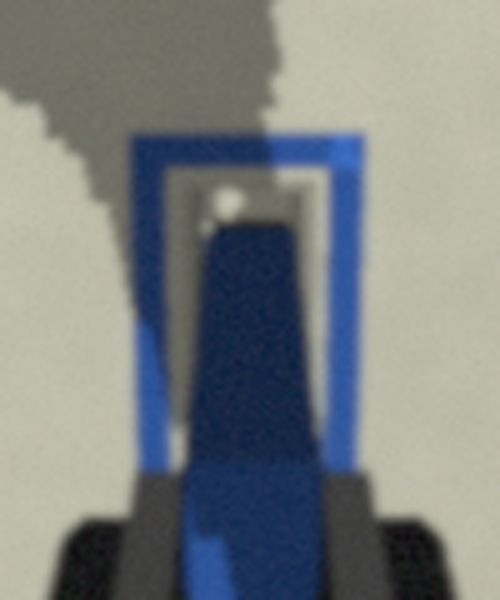

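The foot is about 0.5 mm right and about 0.7 mm short of centre. I'll make a small correction and insert slowly.

Emit:
move_arm(plan="-0.5 0.8 0 0 0 0 0;0 0 -4 0 0 0 0;0 0 -4 0 0 0 0;0 0 -4 0 0 0 0;0 0 0 0 0 0 0")

```text
t: 6.18
ee_pos: [0.6242, 0.0477, 0.1402]
tool_rot: [-2.354, -2.079, 0.002]
contact_force: [-0.5, 0.6, -0.4]
opening: 0.0111
```

Emit:
move_arm(plan="0 0 -6 0 0 0 0;0 0 -6 0 0 0 0;0 0 -6 0 0 0 0;0 0 -4 0 0 0 0;0 0 0 0 0 0 0")

```text
t: 6.6
ee_pos: [0.6241, 0.0477, 0.1178]
tool_rot: [-2.353, -2.079, 0.003]
contact_force: [-0.6, -0.1, -0.8]
opening: 0.0111
```

Emit:
move_arm(plan="0 0 -3 0 0 0 0;0 0 -2 0 0 0 0;0 0 -1 0 0 0 0;0 0 0 0 0 0 0")

```text
t: 6.93
ee_pos: [0.6247, 0.0476, 0.1131]
tool_rot: [-2.354, -2.08, 0.0]
contact_force: [-0.1, -0.8, -0.0]
opening: 0.0111
```

Emit:
move_arm(plan="0 0 -1 0 0 0 0;0 0 -1 0 0 0 0;0 0 -1 0 0 0 0;0 0 0 0 0 0 0")

```text
t: 7.27
ee_pos: [0.6249, 0.0476, 0.1109]
tool_rot: [2.354, 2.08, 0.001]
contact_force: [-1.2, 0.2, 3.0]
opening: 0.0107
```

Emit:
move_arm(plan="0 0 -1 0 0 0 0;0 0 -0.5 0 0 0 0;0 0 0 0 0 0 0")

```text
t: 7.52
ee_pos: [0.6251, 0.0476, 0.1109]
tool_rot: [2.353, 2.079, 0.002]
contact_force: [-4.2, 1.0, 11.8]
opening: 0.0109
```

```bash
python3 -c "
from h import *
s=snap('d4');print(tooly(s),s['contact_force'].round(1),s['qvel'].round(3))"
```

```text
[0.6251 0.0476 0.1109] [2.3534e+00 2.0791e+00 1.9000e-03] 7.5167
(np.float64(-7.083365819371809), array([ 1.80142730e-03, -2.57102280e-04, -9.99998344e-01])) [-4.2  1.  11.8] [0.001 0.001 0.001 0.    0.001 0.001]
```

View pics/d4.png

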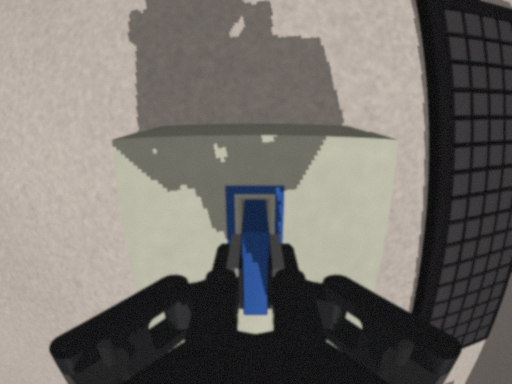

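It stopped at z 110.9 with 11.8 N, exactly the predicted home height. Releasing and backing off.

Emit:
move_arm(plan="0 0 1.5 0 0 0 0;0 0 0 0 0 0 40;0 0 0 0 0 0 40;0 0 0 0 0 0 40;0 0 10 0 0 0 40;0 0 30 0 0 0 40;0 0 35 0 0 0 40;0 0 35 0 0 0 40")

```text
t: 8.23
ee_pos: [0.6244, 0.0477, 0.2216]
tool_rot: [-2.354, -2.079, 0.002]
contact_force: [0.6, -0.7, 0.2]
opening: 0.0399
```

```bash
python3 -c "
from h import *
s=snap('d5');print(tooly(s),s['contact_force'].round(1),s['opening'])"
```

```text
[0.6244 0.0477 0.2216] [-2.3538e+00 -2.0793e+00  1.5000e-03] 8.2333
(np.float64(-7.085966070281333), array([-1.33806884e-03,  4.27654600e-05, -9.99999104e-01])) [ 0.6 -0.7  0.2] 0.03989362124483887
```

View pics/d5.png

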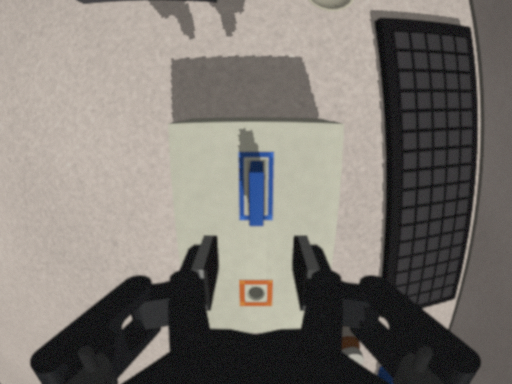

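The cartridge stands in the blue frame (top face about columns 249-264, rows 170-225). The aperture shows at about (256,292). Verifying its height, then on to the stylus.

```bash
python3 -c "
from h import *
s=load('d5')
c=np.array([.6240,.0471,.14]);y=np.radians(-7.1);ex=np.array([np.cos(y),np.sin(y),0]);ey=np.array([-np.sin(y),np.cos(y),0])
im=cv2.imread('pics/d5_raw.png');x0,y0,f=215,140,5
im=cv2.resize(im[y0:y0+120,x0:x0+85],None,fx=f,fy=f,interpolation=cv2.INTER_CUBIC)
for a,b in((1,1),(1,-1),(-1,-1),(-1,1)):
    p=wproj(c+ex*.006*a+ey*.023*b,s); q=((p-[x0,y0]+.5)*f-.5); cv2.circle(im,tuple(int(v) for v in q.round()),3,(0,255,255),1)
z=cv2.resize(cv2.imread('pics/d5_raw.png')[270:315,230:285],None,fx=6,fy=6,interpolation=cv2.INTER_CUBIC)
z=cv2.copyMakeBorder(z,0,im.shape[0]-z.shape[0],0,0,cv2.BORDER_CONSTANT)
cv2.imwrite('pics/d5z.png',np.hstack([im,z]))"
```

```text
(no output)
```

View pics/d5z.png

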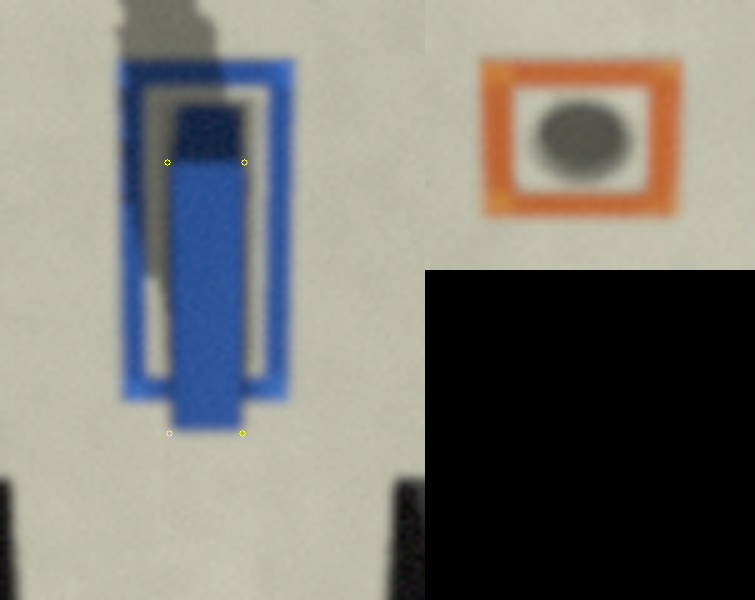

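Emit:
move_arm(plan="-13 -37 3 0 0 0.7 60;-13 -37 3 0 0 0.7 60;-13 -37 3 0 0 0.7 60;-13 -37 3 0 0 0.7 60;-13 -37 3 0 0 0.7 60;-13 -37 3 0 0 0.7 60;-13 -37 3 0 0 0.7 60;-13 -37 3 0 0 0.7 60")

```text
t: 8.95
ee_pos: [0.52, -0.25, 0.2451]
tool_rot: [2.249, 2.193, 0.0]
contact_force: [0.4, -0.6, -0.3]
opening: 0.0602
```

Emit:
move_arm(plan="-13 -37 0 0 0 0.7 60;-11 -37 0 0 0 0.7 60;0 0 0 0 0 0 60;0 0 0 0 0 0 60")

```text
t: 9.28
ee_pos: [0.4959, -0.3243, 0.2444]
tool_rot: [2.227, 2.215, 0.0]
contact_force: [0.5, 0.7, -0.0]
opening: 0.0598
```

```bash
python3 -c "
from h import *
s=snap('e1');print(tooly(s),s['qvel'].round(3),s['opening'])"
```

```text
[ 0.4959 -0.3243  0.2444] [2.2274e+00 2.2152e+00 2.0000e-04] 9.2833
(np.float64(-0.3154758015205392), array([ 1.78994447e-04, -2.91259986e-05, -9.99999984e-01])) [ 0.058 -0.014  0.019  0.013  0.004  0.013] 0.05976192233441532
```

View pics/e1.png

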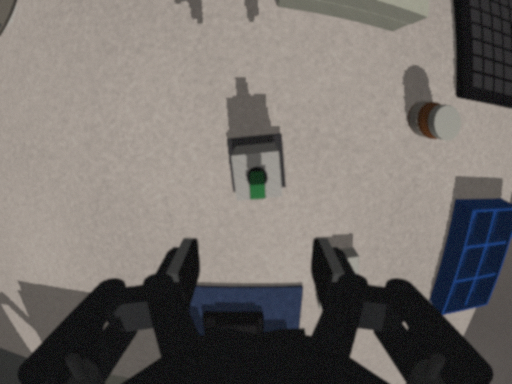

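The cartridge's top face fits the overlay for z = 0.14 m, so it is home. The stylus grip top is at about (257,191). Zooming in on it.

```bash
python3 -c "
import cv2
im=cv2.imread('pics/e1_raw.png')[125:210,215:300]
cv2.imwrite('pics/e1z.png',cv2.resize(im,None,fx=7,fy=7,interpolation=cv2.INTER_CUBIC))"
```

```text
(no output)
```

View pics/e1z.png

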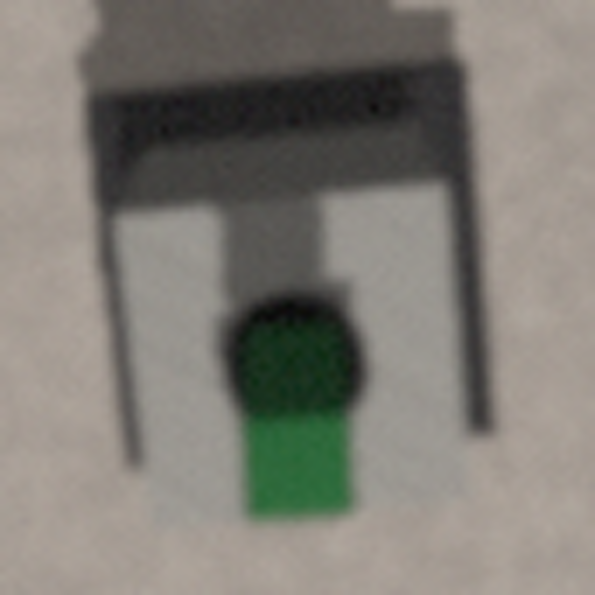

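```bash
python3 -c "
from h import *
s=load('e1')
o=lambda x,y:((x+.5)/7-.5+215,(y+.5)/7-.5+125)
for l,pts,z in(('grip',[(245,418),(348,410),(354,511),(248,520)],.136),('holder',[(115,212),(448,180),(468,497),(155,525)],.08)):
    P=np.array([watz(o(*p),s,z)[:2]*1000 for p in pts]);print(l,P.round(1).tolist(),P.mean(0).round(1))
    d=(P[1]+P[2]-P[0]-P[3]);e=P[0]+P[1]-P[2]-P[3];print('w',np.linalg.norm(d)/2,'yaw',np.degrees(np.arctan2(d[1],d[0])),np.degrees(np.arctan2(-e[0],e[1])), 'len',np.linalg.norm(e)/2)
s=load('d5');o=lambda x,y:((x-425+.5)/6-.5+230,(y+.5)/6-.5+270)
for l,pts in(('apO',[(481,60),(681,60),(678,215),(485,215)]),('apI',[(511,86),(651,86),(650,191),(512,191)]),('hole',[(585,140)])):
    P=np.array([watz(o(*p),s,.1)[:2]*1000 for p in pts]);print(l,P.round(1).tolist(),P.mean(0).round(1))
"
```

```text
grip [[490.3, -319.3], [503.3, -318.3], [504.1, -331.7], [490.6, -332.9]] [ 497.1 -325.6]
w 13.314243695119028 yaw 4.495910948393563 2.1925106596823327 len 13.488105726712961
holder [[470.0, -302.7], [520.1, -298.1], [523.9, -348.1], [474.9, -352.3]] [ 497.2 -325.3]
w 49.712358034604975 yaw 5.107647909037695 5.020543025846873 len 50.01248518148459
apO [[593.5, -53.2], [628.8, -57.6], [624.8, -93.3], [588.9, -88.8]] [609.  -73.2]
apI [[598.0, -59.4], [622.9, -62.5], [620.2, -86.7], [594.7, -83.5]] [609. -73.]
hole [[609.7, -73.1]] [609.7 -73.1]
```

Emit:
move_arm(plan="2 -1 -20 0 0 5.3 45;0 0 -30 0 0 0 45;0 0 -20 0 0 0 45;0 0 0 0 0 0 45;0 0 0 0 0 0 45;0 0 0 0 0 0 45")

```text
t: 9.83
ee_pos: [0.4999, -0.323, 0.176]
tool_rot: [2.115, 2.32, 0.0]
contact_force: [0.4, -0.6, 0.8]
opening: 0.0452
```

```bash
python3 -c "
from h import *
s=snap('e2',(205,120,100,120),5);print(tooly(s),s['qvel'].round(3),s['opening'])"
```

```text
[ 0.4999 -0.323   0.176 ] [2.1150e+00 2.3198e+00 5.0000e-04] 9.8333
(np.float64(5.287864238922949), array([ 0.00198566, -0.00142153, -0.99999702])) [-0.008 -0.012 -0.012 -0.001 -0.003 -0.   ] 0.04522527065928465
```

View pics/e2.png

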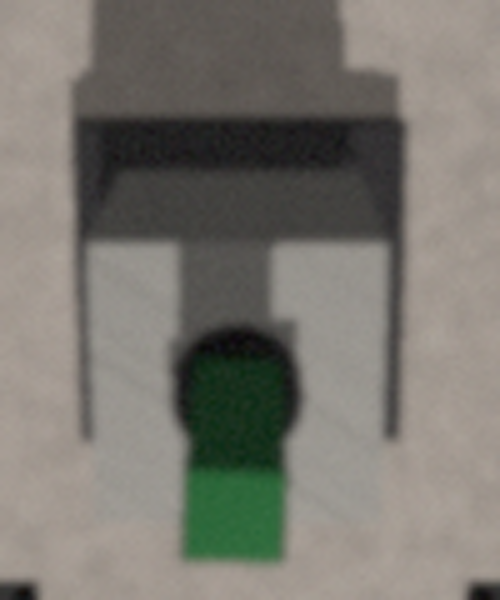

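```bash
python3 -c "
from h import *
s=load('e2')
o=lambda x,y:((x+.5)/5-.5+205,(y+.5)/5-.5+120)
for l,pts,z in(('grip',[(186,470),(284,470),(284,560),(183,560)],.136),('holder',[(85,242),(390,242),(380,518),(97,515)],.08)):
    P=np.array([watz(o(*p),s,z)[:2]*1000 for p in pts]);print(l,P.mean(0).round(1))
    d=(P[1]+P[2]-P[0]-P[3]);e=P[0]+P[1]-P[2]-P[3];print('w',np.linalg.norm(d)/2,'yaw',np.degrees(np.arctan2(d[1],d[0])),np.degrees(np.arctan2(-e[0],e[1])), 'len',np.linalg.norm(e)/2)
"
```

```text
grip [ 497.  -325.8]
w 13.396081065234947 yaw 5.234112877132584 4.117705622192493 len 13.202903957663109
holder [ 497.1 -325.4]
w 50.207258782653405 yaw 4.872081508640765 5.291023947189358 len 49.32881082757899
```

Emit:
move_arm(plan="-2 -2.5 -20 0 0 0 45;0 0 -25 0 0 0 45;0 0 -20 0 0 0 45;0 0 -12 0 0 0 45;0 0 0 0 0 0 45;0 0 0 0 0 0 45")

```text
t: 10.38
ee_pos: [0.4974, -0.3261, 0.0984]
tool_rot: [2.117, 2.319, 0.0]
contact_force: [0.8, -0.1, 0.5]
opening: 0.0451
```

```bash
python3 -c "
from h import *
s=snap('e3');print(tooly(s),s['qvel'].round(3),s['opening'],s['contact_force'])"
```

```text
[ 0.4974 -0.3261  0.0984] [2.1170e+00 2.3193e+00 3.0000e-04] 10.3833
(np.float64(5.22150506065795), array([ 1.16206666e-03, -8.42670187e-04, -9.99998970e-01])) [-0.001 -0.021 -0.021  0.001  0.003 -0.001] 0.04513420729131377 [ 0.79771353 -0.07910388  0.50829112]
```

View pics/e3.png

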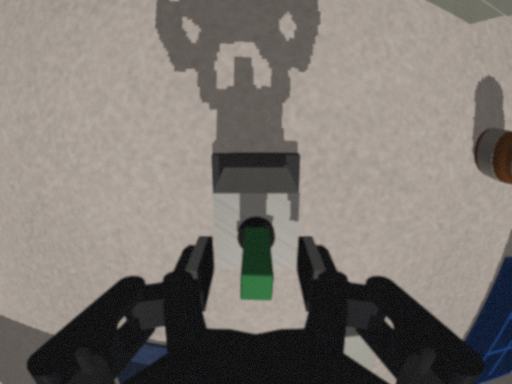

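The grip (columns 241-273) is centred between the pads (213 and 299). Closing.

Emit:
move_arm(plan="0.3 0.5 -1 0 0 0 45;0 0 0 0 0 0 0;0 0 0 0 0 0 0;0 0 0 0 0 0 0;0 0 0 0 0 0 0;0 0 0 0 0 0 0")

```text
t: 10.93
ee_pos: [0.4974, -0.3257, 0.0972]
tool_rot: [2.117, 2.319, 0.0]
contact_force: [-0.3, 1.1, 6.1]
opening: 0.0131
```

Emit:
move_arm(plan="0 0 5 0 0 0 0;0 0 10 0 0 0 0;0 0 20 0 0 0 0;0 0 25 0 0 0 0;0 0 25 0 0 0 0;0 0 25 0 0 0 0;0 0 0 0 0 0 0;0 0 0 0 0 0 0")

```text
t: 11.6
ee_pos: [0.4976, -0.3258, 0.2084]
tool_rot: [2.116, 2.317, 0.0]
contact_force: [0.1, 0.7, -1.2]
opening: 0.0132
```

```bash
python3 -c "
from h import *
s=snap('e4');print(tooly(s),s['qvel'].round(3),s['opening'],s['contact_force'])"
```

```text
[ 0.4976 -0.3258  0.2084] [2.1156e+00 2.3174e+00 3.0000e-04] 11.6
(np.float64(5.2111584868604774), array([ 0.00290706, -0.00238316, -0.99999293])) [-0.001  0.037  0.054 -0.    -0.014 -0.001] 0.013198653542504475 [ 0.07145845  0.71279695 -1.15534496]
```

View pics/e4.png

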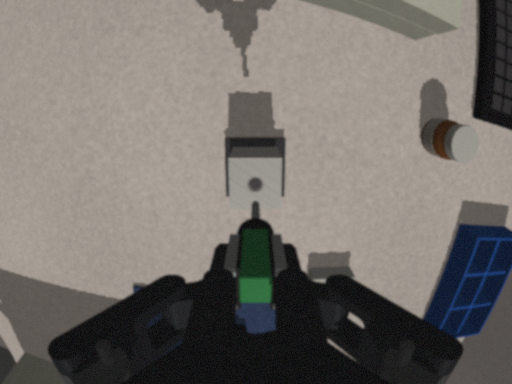

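The stylus is clear of the holder, with the tip at about (255,205). Moving over the aperture.

Emit:
move_arm(plan="14 31 0 0 0 -1.5 0;14 31 0 0 0 -1.5 0;14 31 0 0 0 -1.5 0;14 31 0 0 0 -1.5 0;14 31 0 0 0 -1.5 0;14 31 0 0 0 -1.5 0;14 31 0 0 0 -1.5 0;14 31 0 0 0 -1.5 0")

```text
t: 12.32
ee_pos: [0.6088, -0.0755, 0.2047]
tool_rot: [-2.349, -2.083, 0.003]
contact_force: [0.2, -0.9, -0.3]
opening: 0.0133
```

Emit:
move_arm(plan="0 5 0 0 0 0 0;0 0 0 0 0 0 0;0 0 0 0 0 0 0;0 0 0 0 0 0 0;0 0 0 0 0 0 0")

```text
t: 12.73
ee_pos: [0.6086, -0.0739, 0.206]
tool_rot: [-2.351, -2.084, 0.001]
contact_force: [0.4, -0.5, 0.3]
opening: 0.013
```

```bash
python3 -c "
from h import *
s=snap('f1',(200,130,110,130),4.6);print(tooly(s),s['qvel'].round(3),s['opening'],s['contact_force'])"
```

```text
[ 0.6086 -0.0739  0.206 ] [-2.3506e+00 -2.0837e+00  1.0000e-03] 12.7333
(np.float64(-6.889349257923336), array([-6.88181874e-04, -1.53873855e-04, -9.99999751e-01])) [-0.002 -0.003 -0.007  0.003  0.001  0.003] 0.01297091920237314 [ 0.3835891  -0.54123079  0.28323574]
```

View pics/f1.png

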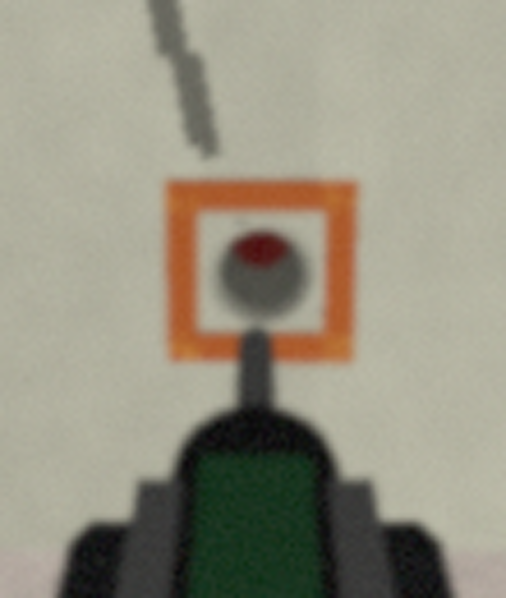

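```bash
python3 -c "
from h import *
s=load('f1');p=np.array(s['ee_pos'])*1000;m=R.from_rotvec(s['tool_rot']).as_matrix()
o=lambda x,y:((x+.5)/4.6-.5+200,(y+.5)/4.6-.5+130)
F=np.array([watz(o(*q),s,.1)*1000 for q in[(167,181),(357,181),(354,360),(169,360)]]).mean(0)
I=np.array([watz(o(*q),s,.1)*1000 for q in[(197,210),(328,210),(327,332),(199,332)]]).mean(0)
H=watz(o(262,273),s,.1)*1000
T=watz(o(256,328),s,p[2]/1000-.0722)*1000-3*m[:,0]
print('frame',F.round(1),I.round(1),'hole',H.round(1),'tip',T.round(1),'tcp',p.round(1))
print('tip-tcp in tool',(m.T@(T-p)).round(2)); print('need',(I-T).round(1),(F-T).round(1),(H-T).round(1))
"
```

```text
frame [609.3 -72.5 100. ] [609.5 -72.4 100. ] hole [609.3 -72.6 100. ] tip [607.8 -75.  133.8] tcp [608.6 -73.9 206. ]
tip-tcp in tool [-1.19 -0.57 72.2 ]
need [  1.6   2.6 -33.8] [  1.4   2.5 -33.8] [  1.5   2.3 -33.8]
```

Vision says shift about (1.5,2.4) mm. That agrees with the independent estimate of the aperture at (610,-72).

Emit:
move_arm(plan="1.5 2.3 -5 0 0 0 0;0 0 -10 0 0 0 0;0 0 -5 0 0 0 0;0 0 0 0 0 0 0;0 0 0 0 0 0 0;0 0 0 0 0 0 0")

```text
t: 13.28
ee_pos: [0.6107, -0.0701, 0.1863]
tool_rot: [2.349, 2.086, 0.0]
contact_force: [-0.6, 0.5, 0.4]
opening: 0.0133
```

```bash
python3 -c "
from h import *
s=snap('f2',(200,130,110,130),4.6);print(tooly(s),s['qvel'].round(3),s['opening'],s['contact_force'])"
```

```text
[ 0.6107 -0.0701  0.1863] [2.3489e+00 2.0860e+00 1.0000e-04] 13.2833
(np.float64(-6.7873707135841475), array([ 1.48507007e-04, -4.85537467e-05, -9.99999988e-01])) [ 0.003 -0.006 -0.007  0.     0.001  0.002] 0.013291019416457711 [-0.63653361  0.48142317  0.42024033]
```

View pics/f2.png

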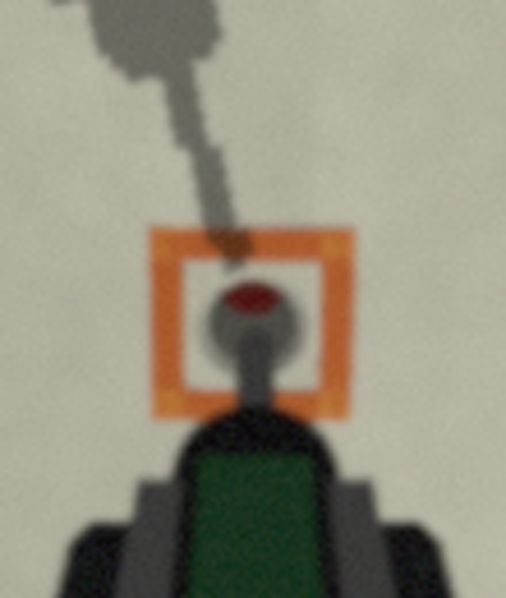

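```bash
python3 -c "
from h import *
s=load('f2');p=np.array(s['ee_pos'])*1000;m=R.from_rotvec(s['tool_rot']).as_matrix()
o=lambda x,y:((x+.5)/4.6-.5+200,(y+.5)/4.6-.5+130)
F=np.array([watz(o(*q),s,.1)*1000 for q in[(150,228),(356,228),(352,420),(152,420)]]).mean(0)
H=watz(o(254,330),s,.1)*1000
T=watz(o(256,328),s,p[2]/1000-.0722)*1000-3*m[:,0]
print('frame',F.round(1),'hole',H.round(1),'tip',T.round(1)); print((F-T).round(1),(H-T).round(1))
"
```

```text
frame [609.2 -72.7 100. ] hole [609.4 -73.4 100. ] tip [610.  -71.2 114.1]
[ -0.8  -1.4 -14.1] [ -0.6  -2.2 -14.1]
```

Emit:
move_arm(plan="-0.7 -1.5 0 0 0 0 0;0 0 0 0 0 0 0;0 0 -8 0 0 0 0;0 0 -8 0 0 0 0;0 0 -8 0 0 0 0;0 0 -6 0 0 0 0;0 0 0 0 0 0 0;0 0 0 0 0 0 0")

```text
t: 14.0
ee_pos: [0.6096, -0.0715, 0.1556]
tool_rot: [-2.348, -2.085, 0.001]
contact_force: [-0.1, 0.7, 0.1]
opening: 0.0133
```

```bash
python3 -c "
from h import *
s=snap('f3',(200,130,110,130),4.6);print(tooly(s),s['qvel'].round(3),s['opening'],s['contact_force'])"
```

```text
[ 0.6096 -0.0715  0.1556] [-2.3482e+00 -2.0853e+00  1.3000e-03] 14.0
(np.float64(-6.787088703611798), array([-1.36001792e-03,  2.93608229e-04, -9.99999032e-01])) [-0.    -0.015 -0.018 -0.002  0.004  0.001] 0.013290073228688894 [-0.07360793  0.7137696   0.10930881]
```

View pics/f3.png

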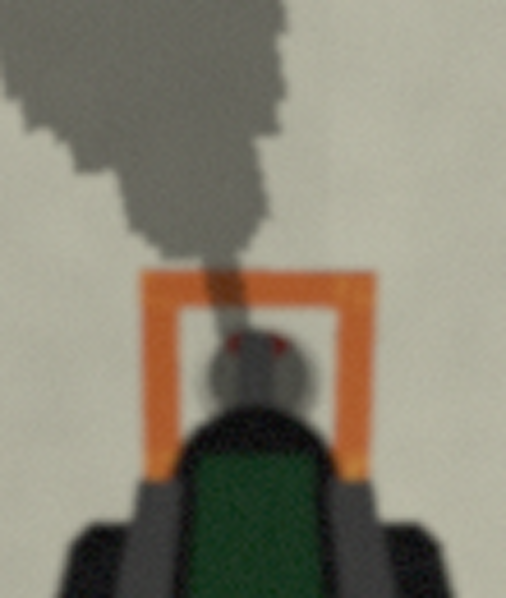

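The tip is inside the hole with red showing on both sides of it. Next, pressing gradually.

Emit:
move_arm(plan="0 0 -3 0 0 0 0;0 0 -3 0 0 0 0;0 0 -2 0 0 0 0;0 0 -2 0 0 0 0;0 0 -2 0 0 0 0;0 0 0 0 0 0 0")

```text
t: 14.55
ee_pos: [0.6099, -0.0716, 0.1443]
tool_rot: [2.349, 2.086, 0.0]
contact_force: [-1.2, -0.3, 2.9]
opening: 0.0129
```

Emit:
move_arm(plan="0 0 -1 0 0 0 0;0 0 -1 0 0 0 0;0 0 -1 0 0 0 0;0 0 0 0 0 0 0;0 0 0 0 0 0 0")

```text
t: 14.97
ee_pos: [0.61, -0.0716, 0.1415]
tool_rot: [2.349, 2.086, 0.0]
contact_force: [-0.7, 1.3, 3.7]
opening: 0.0132
```

Emit:
move_arm(plan="0 0 -1 0 0 0 0;0 0 -1 0 0 0 0;0 0 0 0 0 0 0;0 0 0 0 0 0 0")

```text
t: 15.3
ee_pos: [0.61, -0.0716, 0.1394]
tool_rot: [2.349, 2.086, 0.0]
contact_force: [-1.1, -0.4, 6.0]
opening: 0.0132
```

Emit:
move_arm(plan="0 0 -1 0 0 0 0;0 0 0 0 0 0 0;0 0 0 0 0 0 0")

```text
t: 15.55
ee_pos: [0.6101, -0.0716, 0.139]
tool_rot: [2.348, 2.086, 0.001]
contact_force: [-1.1, 0.2, 7.8]
opening: 0.0132
```

Emit:
move_arm(plan="0 0 -1 0 0 0 0;0 0 0 0 0 0 0;0 0 0 0 0 0 0")

```text
t: 15.8
ee_pos: [0.6102, -0.0716, 0.1388]
tool_rot: [2.348, 2.085, 0.001]
contact_force: [-4.3, 0.1, 12.9]
opening: 0.013
```

Emit:
move_arm(plan="0 0 -0.5 0 0 0 0;0 0 0 0 0 0 0;0 0 0 0 0 0 0;0 0 0 0 0 0 0")

```text
t: 16.13
ee_pos: [0.6102, -0.0716, 0.1387]
tool_rot: [2.348, 2.085, 0.002]
contact_force: [-3.7, 0.5, 14.6]
opening: 0.0131
```

```bash
python3 -c "
from h import *
s=snap('g1',(150,90,210,180),3);print(tooly(s),s['qvel'].round(3),s['opening'],s['contact_force'].round(1))
a=imaging.read_camera('scene');b=imaging.read_camera('top')
r=lambda im,x,y,w,h,f:cv2.resize(im[y:y+h,x:x+w],None,fx=f,fy=f,interpolation=cv2.INTER_CUBIC)
cv2.imwrite('pics/g1s.png',np.vstack([r(a,170,120,230,150,3)]));cv2.imwrite('pics/g1t.png',r(b,100,130,260,120,3))"
```

```text
[ 0.6102 -0.0716  0.1387] [2.3478e+00 2.0851e+00 1.6000e-03] 16.1333
(np.float64(-6.782442478450917), array([ 1.81268543e-03, -5.36211529e-04, -9.99998213e-01])) [-0.001 -0.002  0.001 -0.001 -0.001 -0.001] 0.013067017625288464 [-3.7  0.5 14.6]
```

View pics/g1.png

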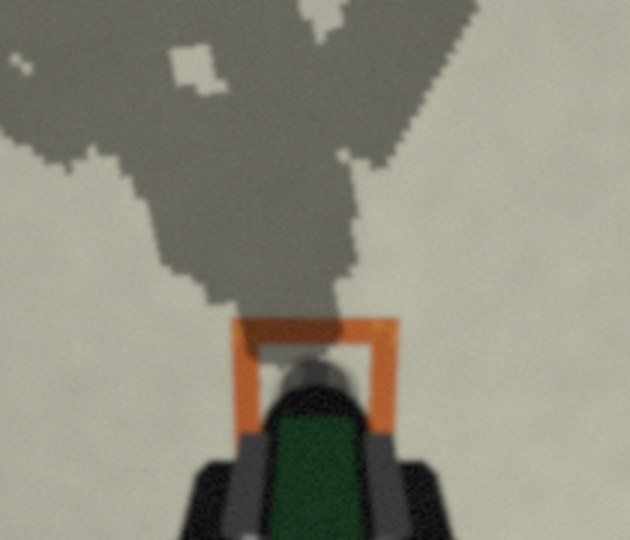

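View pics/g1s.png

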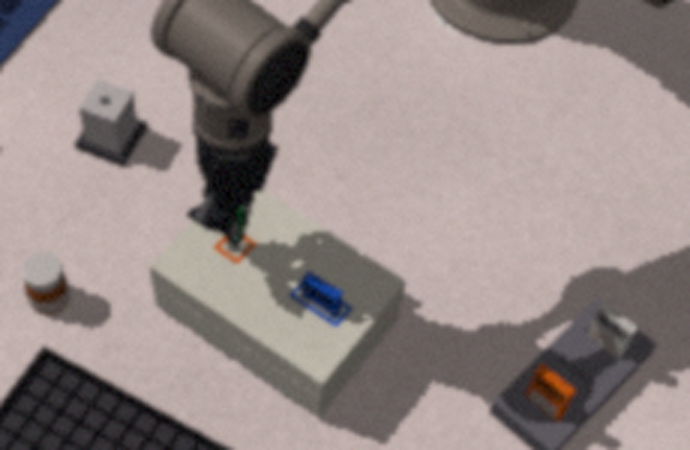

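View pics/g1t.png

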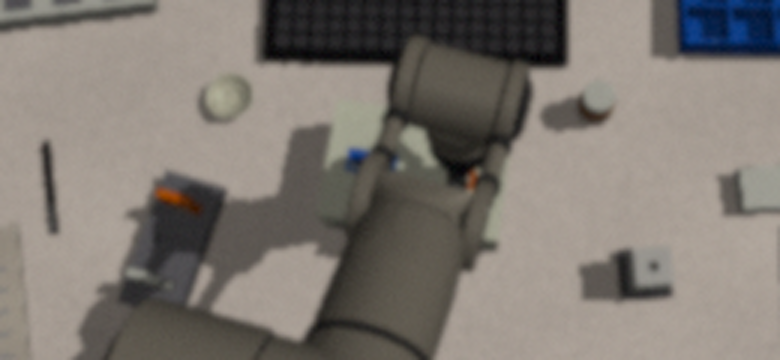

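At 138.7 mm (139.2 predicted for fully pressed) the force climbs from 6 to 14.6 N with almost no motion, so the button is on its stop. The scene views show the cartridge seated, the other two cartridges in the rack, and nothing else moved. Handing in.

```bash
python3 -c "
from h import *
s=sensors.read_state();print(s['t'],s['ee_pos'],s['contact_force'].round(1),s['opening']);print(ctrl.finish_job())"
```

```text
16.2833 [ 0.61020705 -0.07162448  0.13873636] [-4.1  0.8 15.6] 0.013194106794377929
the job is handed in; nothing more can be done
None
```

The job is done and handed in at 16.3 s of the 64 s allowed. `finish_job` reports no verdict, so what follows rests on my own checks.

- **Cartridge:** I took the blue cartridge from the middle pocket of the rack and slid it into the blue-framed slot. It stopped at the height predicted for fully home with 11.8 N of push, and I let go. Afterwards its top face matched the camera overlay for 40 mm above the reader.
- **Button:** I then took the stylus from its holder and pushed the red button down through the orange-framed hole. The tool ended 0.5 mm below the height predicted for full travel. Force rose from 6 to about 15 N over the last 0.7 mm, so the button is on its stop. The gripper still holds the stylus, reading 13 mm open on the 14 mm grip.
- **Other checks:** The orange and white cartridges, the dish, the jar, the pen and the empty holder all looked unmoved in the last pictures. I did not look specifically at the mouse.
- **Disagreements:** The wrist camera read about 0.8 mm off sideways, and I corrected for it. The button itself was hidden behind the stylus at the end, so its full travel is judged from height and force, not seen.

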